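# Shut the presentation case and crack open the dry case at a mineral stall

## Robot

A 6-joint arm with a two-finger parallel gripper is mounted at the origin on the work surface. World frame = base frame: x ahead of the robot, y to its left, z up, the work surface at z = 0. Lengths are in mm, angles in rad, forces in N, time in s.
With the tool pointing down it reaches from about 300 to 875 mm from the base axis. Payload 6.4 kg.
Tool frame: the origin (TCP) lies at the very end of the fingers, on their centre line; the grasp point (between the pads) lies grip_point_offset behind it (grip_point_offset is the distance from the TCP to the grasp point, in mm); z points along the fingers, y is the line along which they close (so a half turn about z gives the same grasp; the last joint's range is limited). The gripper opens to 85 mm and grips with 20 to 120 N. Pads are 22 mm wide; open, the fingers measure 114 mm over their backs; the gripper's body (76 mm by 85 mm) begins 54 mm behind the grasp point. The pads swing forward as they close: fully open they stand 13 mm farther back than shut.
Start: joints at [1.091, 0.181, 1.607, -0, 1.354, -0.206], TCP at [155.463, 553.599, 231.288] pointing down, gripper open.
Joint ranges: [-2.99, 2.99], [-0.89, 2.07], [0.3, 2.58], [-1.14, 4.28], [0, 2.63], [-3.12, 3.12]. Speed limits (rad/s): [2.57, 2.57, 3.01, 3.14, 3.14, 3.14].

## Interface

Orientations are given as [roll, pitch, yaw] about the fixed x, y, z axes, in that order (R = Rz(yaw) Ry(pitch) Rx(roll)).
In Python, from cell import state, grab_frame, calibration, close_job, grip_point_offset gives the robot as it stands.
- The arm moves only by the tool move_tool, called after "Request:" as a command line: name --argument value ..., lists and objects as JSON in quotes. Schema: {"type":"object","properties":{"moves":{"type":"array","items":{"type":"array","prefixItems":[{"type":"array","items":{"type":"number"},"minItems":3,"maxItems":3},{"type":"array","items":{"type":"number"},"minItems":3,"maxItems":3}],"minItems":2,"maxItems":2},"minItems":1,"maxItems":20},"finger_gap":{"type":"number"},"grip_n":{"type":"number"},"only":{"type":"string"},"quiet":{"type":"boolean"},"lines":{"type":"string"}},"required":["moves"],"additionalProperties":false}. moves is a list of rows, 1 to 20 of them, each written [[dx, dy, dz], [rx, ry, rz]]: dx, dy, dz in a scale on which 1.0 is 500 mm, then a rotation vector rx, ry, rz in a scale on which 1.0 is pi rad; each row is the pose to reach, as a shift and turn from the pose commanded when the call began, along the tool's axes at that moment; what a row does not reach only later rows make up. A row lasts 1/10 s, in which the tool goes at most 50 mm and 0.15 rad, less where a joint would pass 70% of its speed; a pose out of reach is approached as far as the arm can. finger_gap is the opening from 0.0 (shut) to 1.0 (fully open), set as the call begins (left out keeps the last). The fingers move at their own pace and stop on an object; grip_n is the grip in N (left out, the last holds). Time passes only in rows, so rows that do not move let the fingers close. The tool returns the time, the measured TCP pose, the force, the opening and the grip force at its end. only (a regular expression) keeps the lines of the reply that match it, lines (a string "A,B") keeps lines A to B, and quiet returns only ok. Input that does not fit is refused with a message, and nothing moves.
- state(): the state, without advancing time (a new reading comes with each control period).
- grab_frame(name): name is "scene" or "top" or "wrist"; returns the picture (384x512x3 uint8, blue, green, red); there is no depth.
- calibration(name): a dict with "K" (3x3 intrinsics, pixels), "T" (4x4, takes a point from camera to world coordinates); the wrist camera has in their place "mount" (4x4, takes a point from camera to tool coordinates, whose origin is the TCP and whose axes are the flange's). Camera axes: x right, y up, looking along -z (the intrinsics and any distortion apply to the point x, -y, -z); pixel columns grow to the right and rows downward; lengths in mm; the calibration is good to about 2 mm. A picture is of the moment at which its call begins: read the wrist's pose just before it. calibration takes no time and is no camera call.
- close_job(): hands the job in; it is judged then, once.
The state is a dict: "clock": time; "q": joint angles; "joint_vel": joint speeds; "tau": joint torques, N m; "tcp_pos": TCP position; "orientation": TCP orientation; "ft_force": force on the tool from outside, world axes, zero at the start; "moment": the same for the moment, N m; "opening": opening from 0.0 (shut) to 1.0 (fully open); "grip_force": force on a finger pad.
Only numpy, scipy, OpenCV 4.12 (cv2) and the standard library are available. Lean on these libraries where they do the work, as an engineer would, in place of code of your own. Each camera call takes 0.05 s, during which the arm holds its last target. There are 200 camera calls.

## Task

A visitor has finished with the open black presentation case and would like a peek into the big grey dry case beside it. Press the presentation case's lid down until it snaps fully shut; then take the dry case's lid by its bow handle, break it free of its sticky rubber seal and hold it just ajar, its front edge about 45 mm up, without ever letting it fly wide open (the dry air must stay in), and leave the other stock where it stands. The job finishes while you are still holding the lid there by the handle: do not put it down or let go.

Things in the scene. Friction and masses are not known exactly. Their poses are not given: they have to be found in the camera images.
- show_case: Low black presentation case, 150 (x) x 170 (y) x 45 mm high without its lid, fixed (does not shift on the table). Origin: centre of its underside. Its own +x is its front (visitors' side, away from the robot); its lid is hinged along the top of the back wall, the line x = -75 mm, z = 46 mm. It may stand left or right.
- show_lid_angle (a joint): Lid of the presentation case: black frame 16 mm thick, clear window, 150 mm from hinge to front edge. Rad: 0 = fully shut, grows as the front edge rises. Starts open at 0.5 to 1.0; a stiff hinge keeps it where it is left (1 to 2 N at the front moves it). Coming down it rests on a snap catch at about 0.09; pushed past it with about 10 N on the front frame, it snaps home below 0.04 and stays shut.
- show_press (a point): Point on the outer (top) face of the presentation case's lid, in the middle of the 28 mm wide front frame bar, 136 mm from the hinge line and 16 mm out from the lid's underside; where to press. Moves and turns with the lid; its z is the lid's outward normal.
- dry_case: Airtight dry case, the bigger and taller one: grey tub 200 (x) x 260 (y) x 100 mm high, fixed (does not shift). Origin: centre of its underside. Its own +x is its front (visitors' side, away from the robot), with two black latches hanging undone; the lid's hinge line is x = -100 mm, z = 102 mm.
- dry_lid_angle (a joint): Lid of the dry case: grey frame 22 mm thick, clear window, 200 mm from hinge to front edge, 0.4 to 0.6 kg. Rad: 0 = shut, grows as the front edge rises (200 mm x value). Starts shut, stuck to its rubber gasket: at the handle the pull climbs to about 16 N in the first 2 mm, then falls to the lid's own weight (about 3 N) by 0.05. Once free it does not stick again; let go, it falls shut.
- dry_lid: The same lid as a body (origin in the middle of the hinge line, x forward, z up when shut). On top near its front stands its steel bow handle: round bar, 12 mm diameter, parallel to the hinge, on two posts 110 mm apart (98 mm clear), its axis 30 mm above the lid's top face, 154 mm above the table when shut.
- dry_grip (a point): Middle of the handle bar, on its axis: 160 mm in front of the lid's hinge line and 52 mm above it when shut. Moves and turns with the lid; its y lies along the bar.
- loupe: Bystander, loose: folding steel loupe lying flat, 62 x 33 mm, 13 mm high (origin under its lens); stands between the two cases. Origin on its underside, at the centre unless noted.
- palm_stone: Bystander, loose: polished flat green stone, 42 mm across, 22 mm high; stands between the two cases, towards the visitors. Origin on its underside, at the centre unless noted.
- tower: Bystander, loose: standing six-sided rose quartz tower, 34 mm across, 80 mm high; stands between the cases, on the robot's side. Origin on its underside, at the centre unless noted.
- cluster: Bystander, loose: clear quartz cluster, 72 mm across, 60 mm high; stands beyond the cases, in the middle. Origin on its underside, at the centre unless noted.
- geode: Bystander, loose: half geode, purple inside, 84 mm across, 45 mm high; stands beyond the left case. Origin on its underside, at the centre unless noted.
- specimen_box: Bystander, loose: clear-topped specimen box, 40 mm square, 38 mm high; stands beyond the right case. Origin on its underside, at the centre unless noted.
- pocket_scale: Bystander, loose: black pocket scale with a steel pan, 120 x 74 x 19 mm; stands at the left. Origin on its underside, at the centre unless noted.
There are look-alikes about, which are no part of the job. What is shaped like the show_case but pink is not meant.

How it is judged:
By the outcome, as a careful person would: the job done as asked, in the order asked, and still so for the second after the job is handed in, while the arm keeps its last pose, push and grip.
It also fails if it takes over 48 s, if anything falls off the work surface, if the arm or the gripper's body presses on something with over 40 N, if the wrist force passes 120 N, or if a joint passes its speed limit or range.

## Working session

There is one attempt and no reset: what is moved stays moved. The work goes in short steps, Python scripts to look and compute and a tool call to move; the robot and the scene stay as the last step left them, time stands still between calls to the robot, and variables do not carry over. Pictures are saved under pics/ and viewed, at most 10 in all, crops included, and the job is handed in when it is done.

```bash
ls; mkdir -p pics; python3 - <<'E'
from cell import *
import cv2,numpy as np
s=state();print(s, grip_point_offset)
a=grab_frame("scene");b=grab_frame("top")
cv2.imwrite("pics/scene0.png",a);cv2.imwrite("pics/top0.png",b)
for n in("scene","top","wrist"):
  print(n,calibration(n))
E
```

```text
pics
{'clock': 0.0, 'q': array([ 1.09070131e+00,  1.81540843e-01,  1.60801369e+00, -2.39035319e-05,
        1.35377988e+00, -2.06290789e-01]), 'joint_vel': array([-0.00095016,  0.00138607,  0.00097205,  0.00044059,  0.00082189,
       -0.0007492 ]), 'tau': array([ 2.21932605e-04, -4.44864893e+01, -3.51342988e+01, -2.29136390e-05,
        9.12600924e-03,  2.47435429e-05]), 'tcp_pos': array([155.20316428, 553.08590017, 230.38151137]), 'orientation': array([-3.13988305e+00, -3.33925133e-04,  2.86779331e+00]), 'ft_force': array([ 0.87348882, -0.11430275, -0.66557628]), 'moment': array([0.01957867, 0.00887668, 0.02430107]), 'grip_force': 0.0, 'opening': 0.99985331673488} 18.700000000000003
scene {'K': array([[425.29681044,   0.        , 251.52191346],
       [  0.        , 425.29681044, 181.86520538],
       [  0.        ,   0.        ,   1.        ]]), 'T': array([[ 7.24836048e-01, -4.44436058e-01,  5.26392718e-01,
         1.10617960e+03],
       [ 6.88727881e-01,  4.85583457e-01, -5.38388904e-01,
        -4.57723103e+02],
       [-1.63281540e-02,  7.52785027e-01,  6.58063899e-01,
     
[... 437 characters left out ...]
3907e+02],
       [ 1.83118660e-02,  9.84539367e-02,  9.94973114e-01,
         1.35875528e+03],
       [ 0.00000000e+00,  0.00000000e+00,  0.00000000e+00,
         1.00000000e+00]])}
wrist {'K': array([[281.84442131,   0.        , 260.99499389],
       [  0.        , 281.84442131, 190.35851257],
       [  0.        ,   0.        ,   1.        ]]), 'mount': array([[-9.35165722e-04,  9.51016866e-01,  3.09137585e-01,
         7.85885351e+01],
       [ 9.99998987e-01,  5.57516677e-04,  1.30995722e-03,
         5.87788688e-01],
       [ 1.07344205e-03,  3.09138497e-01, -9.51016423e-01,
        -1.41824538e+02],
       [ 0.00000000e+00,  0.00000000e+00,  0.00000000e+00,
         1.00000000e+00]])}
```

View pics/scene0.png

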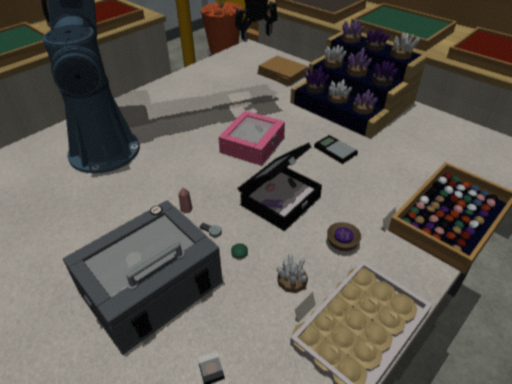

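View pics/top0.png

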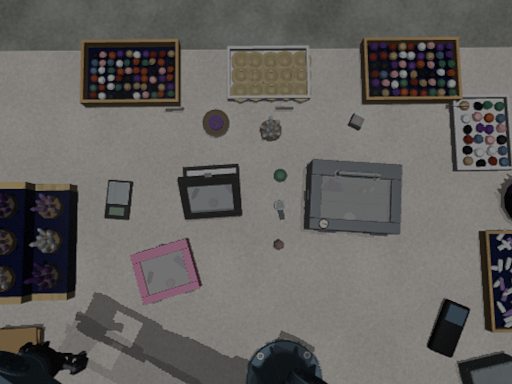

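The top view shows the open black show case at about (211,190), its lid's free edge facing the hinge side, and the dry case at (354,197) with its bar at about (358,175). The scene view shows the same cases at (280,190) and (145,270). I'll enlarge both views to pick points.

```bash
python3 - <<'E'
import cv2,numpy as np
def enh(p,x0,y0,x1,y1,k,o):
  a=cv2.imread(p)[y0:y1,x0:x1]
  a=cv2.resize(a,None,fx=k,fy=k,interpolation=cv2.INTER_CUBIC)
  a=(255*(a/255.)**0.5).astype('uint8')
  for x in range((x0//20+1)*20,x1,20):
    cv2.line(a,((x-x0)*k,0),((x-x0)*k,6),(0,255,255),1);cv2.putText(a,str(x),((x-x0)*k,16),0,.35,(0,0,255),1)
  for y in range((y0//20+1)*20,y1,20):
    cv2.line(a,(0,(y-y0)*k),(6,(y-y0)*k),(0,255,255),1);cv2.putText(a,str(y),(8,(y-y0)*k),0,.35,(0,0,255),1)
  cv2.imwrite(o,a)
enh("pics/top0.png",165,145,415,245,3,"pics/t1.png")
enh("pics/scene0.png",60,135,325,335,3,"pics/s1.png")
E
```

```text
(no output)
```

View pics/t1.png

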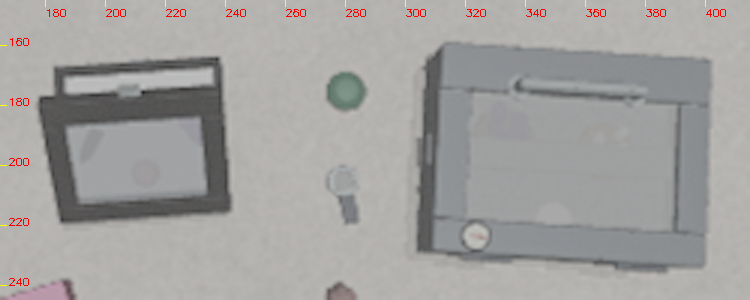

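View pics/s1.png

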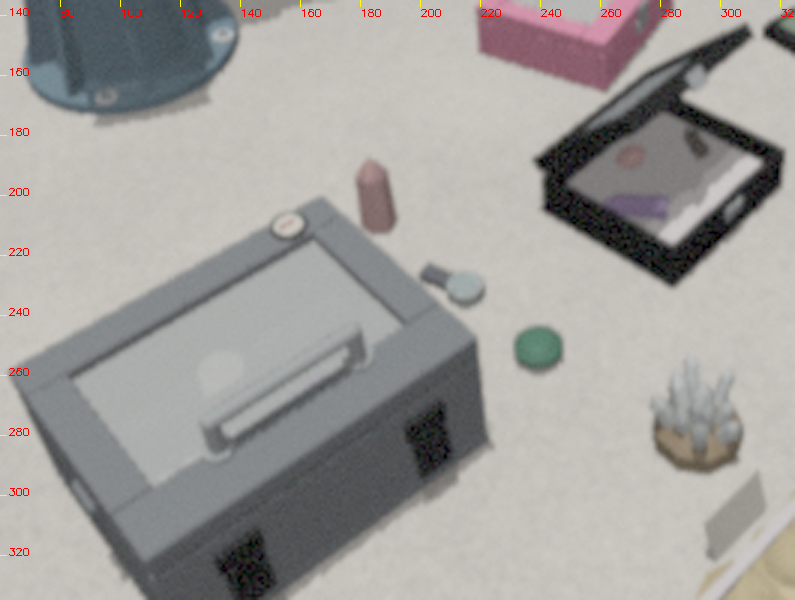

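```bash
cat > h.py <<'E'
import numpy as np
from cell import *
C={n:calibration(n) for n in("scene","top")}
def ray(n,u,v,T=None):
    c=C.get(n) or calibration(n); T=c["T"] if T is None else T; K=c["K"]
    d=np.array([(u-K[0,2])/K[0,0],-(v-K[1,2])/K[1,1],-1.]); d=T[:3,:3]@d
    return T[:3,3],d/np.linalg.norm(d)
def tri(*rs):
    A=sum(np.eye(3)-np.outer(d,d) for o,d in rs); b=sum((np.eye(3)-np.outer(d,d))@o for o,d in rs)
    p=np.linalg.solve(A,b); return p,max(np.linalg.norm((np.eye(3)-np.outer(d,d))@(p-o)) for o,d in rs)
def plane(r,z): o,d=r; return o+d*(z-o[2])/d[2]
t=lambda x,y: ray("top",165+x/3,145+y/3)
s=lambda x,y: ray("scene",60+x/3,135+y/3)
E
python3 - <<'E'
from h import *
np.set_printoptions(precision=1,suppress=True)
P={"showF+y":(t(55,67),s(783,153)),"showF-y":(t(220,58),s(672,247)),"hinge-y":(t(230,210),s(540,160)),
"lidF+y":(t(40,98),s(750,28)),"dryF+y":(t(444,42),s(478,342)),"dryF-y":(t(711,60),s(145,560)),
"dryB-y":(t(704,266),s(12,377)),"dryB+y":(t(432,252),s(324,197)),"bar+":(t(517,85),s(354,330)),"bar-":(t(645,94),s(207,415))}
for k,v in P.items(): print(k,*tri(*v))
print([plane(t(*p),124) for p in((444,42),(711,60),(704,266),(432,252))])
print([plane(t(*p),154) for p in((517,85),(645,94))])
print([plane(t(*p),46) for p in((55,67),(220,58))])
print([plane(s(*p),0) for p in((672,285),(783,188))])
E
```

```text
showF+y [636.1 294.7  40. ] 0.05879527866619283
showF-y [642.9 127.8  48.5] 1.3383291531076469
hinge-y [490.4 121.5  57.2] 4.223277992933105
lidF+y [589.  291.3 159.3] 0.7415103546308192
dryF+y [644.4 -89.3 118.3] 1.2897578955626725
dryF-y [ 623.  -345.3  122.7] 1.345891521683789
dryB-y [ 426.3 -330.8  115.9] 2.1117324806683087
dryB+y [443.8 -71.3 117.7] 2.614869631226776
bar+ [ 596.  -153.9  148.9] 1.1369861767947178
bar- [ 586.6 -268.6  157.6] 2.1698409174935924
[array([642.6, -89.4, 124. ]), array([ 622.1, -346.1,  124. ]), array([ 425.3, -330. ,  124. ]), array([442.2, -72.5, 124. ])]
[array([ 595.9, -151.9,  154. ]), array([ 586. , -271.6,  154. ])]
[array([635.1, 293.8,  46. ]), array([642.4, 126.9,  46. ])]
[array([643.9, 131.2,   0. ]), array([641.2, 293.9,   0. ])]
```

```bash
cat >> h.py <<'E'
from scipy.spatial.transform import Rotation as Ro
def row(p,rpy=None,s=None):
    "handwheel row reaching TCP p (mm) and rpy from present pose"
    s=s or state(); R=Ro.from_euler("xyz",s["orientation"]); T=R if rpy is None else Ro.from_euler("xyz",rpy)
    return np.round(np.r_[R.inv().apply(np.array(p)-s["tcp_pos"]),(R.inv()*T).as_rotvec()],3).tolist()
E
python3 -c "
from h import *
print(row([564,208,200],[np.pi,0,1.492]),row([564,208,230],[np.pi,0,1.492]))"
```

```text
[-486.872, -221.694, 30.664, -0.002, 0.001, 1.376] [-486.864, -221.743, 0.664, -0.002, 0.001, 1.376]
```

The rows are not in the units I measure in: shifts go in shares of 500 mm and turns go in shares of pi rad. I convert before sending: -487 mm / 500 = -0.974, -222 mm / 500 = -0.444, 1.376 rad / 3.1416 = 0.438.

Request:
move_tool --moves '[[[-0.974, -0.444, 0], [0, 0, 0.438]], [[-0.974, -0.444, 0], [0, 0, 0.438]], [[-0.974, -0.444, 0], [0, 0, 0.438]], [[-0.974, -0.444, 0], [0, 0, 0.438]], [[-0.974, -0.444, 0], [0, 0, 0.438]], [[-0.974, -0.444, 0], [0, 0, 0.438]], [[-0.974, -0.444, 0], [0, 0, 0.438]], [[-0.974, -0.444, 0], [0, 0, 0.438]], [[-0.974, -0.444, 0], [0, 0, 0.438]], [[-0.974, -0.444, 0], [0, 0, 0.438]], [[-0.974, -0.444, 0], [0, 0, 0.438]], [[-0.974, -0.444, 0], [0, 0, 0.438]], [[-0.974, -0.444, 0], [0, 0, 0.438]], [[-0.974, -0.444, 0], [0, 0, 0.438]], [[-0.974, -0.444, 0], [0, 0, 0.438]]]' --finger_gap 0.0 --grip_n 40

```text
clock: 1.6
tcp_pos: [563.3, 209.3, 231.2]
orientation: [-3.141, -0.0, 1.494]
ft_force: [0.2, 0.7, -0.1]
opening: 0.002
grip_force: 0.0
```

```bash
python3 - <<'E'
from h import *
import cv2
s=state();print(s["tcp_pos"],s["orientation"],s["opening"],s["ft_force"])
a=grab_frame("wrist");a=(255*(a/255.)**0.5).astype('uint8');cv2.imwrite("pics/w1.png",a)
E
```

```text
[563.25872038 209.34050458 231.23707711] [-3.14116114e+00 -9.45672173e-05  1.49362959e+00] 0.0017967623813857172 [ 0.18637993  0.65766727 -0.12896542]
```

View pics/w1.png

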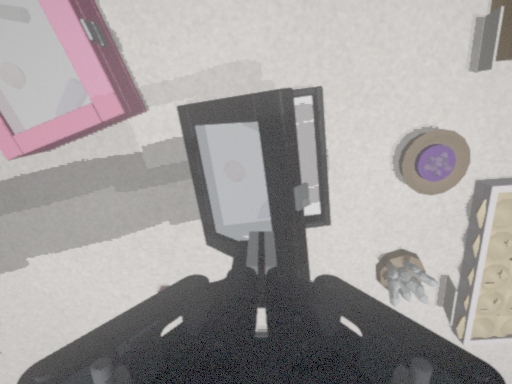

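The wrist view shows the lid: its front bar runs from (284,90) to about (305,260), and the hinge side is at (182,105). The closed fingertips are at (261,240), just short of the bar.

```bash
python3 - <<'E'
from h import *
np.set_printoptions(precision=1,suppress=True)
s=state();M=np.eye(4);M[:3,:3]=Ro.from_euler("xyz",s["orientation"]).as_matrix();M[:3,3]=s["tcp_pos"]
T=M@calibration("wrist")["mount"]
w=lambda u,v:ray("wrist",u,v,T)
print(tri(w(284,90),t(40,98)),tri(w(284,90),t(40,98),globals()['s'](750,28)) if 0 else "")
print("hinge +y corner",plane(w(181,106),60),plane(w(181,106),50),tri(w(181,106),t(62,221)))
for z in(145,155,165): print(z,plane(w(284,90),z),plane(w(302,240),z),plane(w(264,240),z))
print("front rim",plane(w(320,88),46),plane(w(329,226),46))
E
```

```text
(array([589. , 293. , 147.4]), np.float64(1.0506124818651599)) 
hinge +y corner [484.7 287.8  60. ] [482.  287.8  50. ] (array([479.5, 287.5,  40.6]), np.float64(0.23968845482809772))
145 [588.3 293.5 145. ] [597.7 164.6 145. ] [563.5 167.3 145. ]
155 [587.5 293.3 155. ] [596.5 170.1 155. ] [563.8 172.6 155. ]
165 [586.7 293.1 165. ] [595.3 175.5 165. ] [564.1 177.9 165. ]
front rim [635.3 294.5  46. ] [644.6 128.   46. ]
```

To row units: 146 mm / 500 = 0.292, 130 mm / 500 = 0.26.

Request:
move_tool --moves '[[[0, 0.008, 0.076], [0, 0, 0]], [[0.002, 0.016, 0.14], [0, 0, 0]], [[0.002, 0.018, 0.16], [0, 0, 0]], [[0.004, 0.028, 0.176], [0, 0, 0]], [[0.006, 0.04, 0.19], [0, 0, 0]], [[0.008, 0.058, 0.212], [0, 0, 0]], [[0.008, 0.068, 0.228], [0, 0, 0]], [[0.01, 0.08, 0.244], [0, 0, 0]], [[0.012, 0.088, 0.26], [0, 0, 0]], [[0.012, 0.096, 0.276], [0, 0, 0]], [[0.014, 0.104, 0.292], [0, 0, 0]], [[0.014, 0.104, 0.292], [0, 0, 0]]]' --finger_gap 0.0 --grip_n 40

```text
clock: 2.85
tcp_pos: [616.2, 210.9, 83.6]
orientation: [-3.139, 0.001, 1.492]
ft_force: [-1.2, -1.1, -0.8]
opening: -0.0
grip_force: 0.0
```

To row units: 15 mm / 500 = 0.03, 13 mm / 500 = 0.026.

Request:
move_tool --moves '[[[0, 0.006, 0.012], [0, 0, 0]], [[0.002, 0.01, 0.02], [0, 0, 0]], [[0.002, 0.012, 0.026], [0, 0, 0]], [[0.002, 0.012, 0.03], [0, 0, 0]]]' --finger_gap 0.0 --grip_n 40

```text
clock: 3.25
tcp_pos: [623.0, 211.8, 71.0]
orientation: [3.141, -0.0, 1.492]
ft_force: [-3.4, -0.1, 5.8]
opening: -0.003
grip_force: 3.3
```

Request:
move_tool --moves '[[[0, 0, 0.004], [0, 0, 0]], [[0, 0, 0.008], [0, 0, 0]], [[0, 0, 0.01], [0, 0, 0]], [[0, 0, 0.01], [0, 0, 0]]]'

```text
clock: 3.65
tcp_pos: [622.4, 211.5, 64.8]
orientation: [-3.141, 0.0, 1.492]
ft_force: [0.7, 0.9, 0.4]
opening: -0.002
grip_force: 0.0
```

To row units: 5 mm / 500 = 0.01, 4 mm / 500 = 0.008.

Request:
move_tool --moves '[[[0, 0, 0.004], [0, 0, 0]], [[0, 0, 0.008], [0, 0, 0]], [[0, 0, 0.01], [0, 0, 0]], [[0, 0, 0.01], [0, 0, 0]]]'

```text
clock: 4.05
tcp_pos: [622.9, 211.6, 61.8]
orientation: [3.142, 0.0, 1.492]
ft_force: [-5.1, -0.7, 11.0]
opening: 0.001
grip_force: 5.5
```

To row units: 3 mm / 500 = 0.006, 2 mm / 500 = 0.004.

Request:
move_tool --moves '[[[0, 0, 0.004], [0, 0, 0]], [[0, 0, 0.006], [0, 0, 0]], [[0, 0, 0.006], [0, 0, 0]]]'

```text
clock: 4.35
tcp_pos: [623.0, 211.6, 61.6]
orientation: [3.141, 0.0, 1.492]
ft_force: [-13.4, -2.6, 26.9]
opening: -0.001
grip_force: 13.6
```

Request:
move_tool --moves '[[[0, 0, -0.06], [0, 0, 0]], [[0, 0, -0.14], [0, 0, 0]], [[0, 0, -0.22], [0, 0, 0]], [[0, 0, -0.28], [0, 0, 0]], [[0, 0, -0.32], [0, 0, 0]], [[0, 0, -0.32], [0, 0, 0]]]' --finger_gap 1.0 --grip_n 40

```text
clock: 4.95
tcp_pos: [624.8, 212.0, 221.4]
orientation: [3.135, -0.002, 1.492]
ft_force: [0.8, -0.2, 0.2]
opening: 0.989
grip_force: 0.0
```

```bash
python3 - <<'E'
from h import *
import cv2
s=state();print(s["tcp_pos"],s["orientation"],s["opening"])
a=grab_frame("wrist");b=grab_frame("scene")
g=lambda a:(255*(a/255.)**0.5).astype('uint8')
cv2.imwrite("pics/m2.png",np.hstack([cv2.resize(g(a)[:260],(400,270)) if 0 else g(a)[0:300,100:500],cv2.resize(g(b)[130:330,60:325],(398,300))]))
print(row([591.5,-212.5,221],[np.pi,0,1.492]))
E
```

```text
[624.80901976 211.95985789 221.38272482] [ 3.13470355e+00 -1.60245432e-03  1.49187301e+00] 0.9890926265248016
[-425.193, 2.527, -4.358, -0.0, 0.0, -0.0]
```

View pics/m2.png

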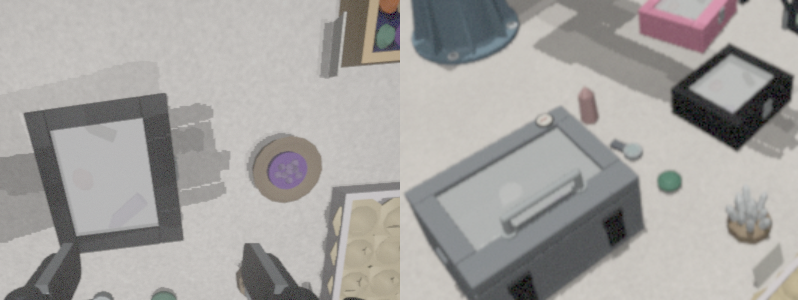

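The show lid is flat and shut: it shows as a rectangle in the wrist view, and as a closed box at (735,90) in the scene half. Next I move over the handle.

To row units: -425 mm / 500 = -0.85, -415 mm / 500 = -0.83.

Request:
move_tool --moves '[[[-0.1, 0, 0], [0, 0, 0]], [[-0.2, 0, 0], [0, 0, 0]], [[-0.3, 0, 0], [0, 0, 0]], [[-0.4, 0, 0], [0, 0, 0]], [[-0.5, 0.002, 0], [0, 0, 0]], [[-0.6, 0.002, 0], [0, 0, 0]], [[-0.7, 0.004, 0], [0, 0, 0]], [[-0.78, 0.004, 0], [0, 0, 0]], [[-0.83, 0.004, 0], [0, 0, 0]], [[-0.85, 0.004, 0], [0, 0, 0]], [[-0.85, 0.004, 0], [0, 0, 0]], [[-0.85, 0.004, 0], [0, 0, 0]], [[-0.85, 0.004, 0], [0, 0, 0]]]' --finger_gap 1.0 --grip_n 40

```text
clock: 6.35
tcp_pos: [591.3, -210.4, 216.9]
orientation: [-3.141, -0.001, 1.494]
ft_force: [-0.1, -0.1, -0.2]
opening: 1.003
grip_force: 0.0
```

```bash
python3 - <<'E'
from h import *
import cv2
s=state();print(s["tcp_pos"],s["orientation"],s["opening"])
a=grab_frame("wrist");cv2.imwrite("pics/w3.png",(255*(a/255.)**0.5).astype('uint8'))
E
```

```text
[ 591.3336223  -210.4187614   216.85113613] [-3.14093608e+00 -7.18661382e-04  1.49369242e+00] 1.0027061352011484
```

View pics/w3.png

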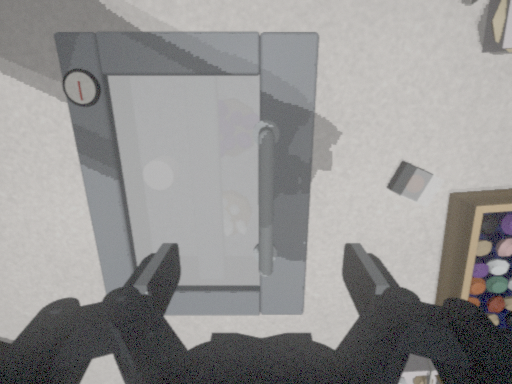

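The bar runs from (267,130) to (266,273), vertical in the image, so it is aligned with the tool. The fingers straddle it.

```bash
python3 - <<'E'
from h import *
np.set_printoptions(precision=1,suppress=True)
s_=state();M=np.eye(4);M[:3,:3]=Ro.from_euler("xyz",s_["orientation"]).as_matrix();M[:3,3]=s_["tcp_pos"]
T=M@calibration("wrist")["mount"]
w=lambda u,v:ray("wrist",u,v,T)
a,b=plane(w(267,130),154),plane(w(266,273),154);print(a,b,(a+b)/2)
print([plane(w(*p),124) for p in((318,33),(303,315),(57,33),(107,315))])
print(tri(w(267,130),t(517,85)),tri(w(266,273),t(645,94)))
print(row([593,-211,154-18.7]))
E
```

```text
[ 600.9 -152.8  154. ] [ 591.6 -271.3  154. ] [ 596.3 -212.   154. ]
[array([644. , -88.3, 124. ]), array([ 624.8, -344.6,  124. ]), array([451. , -73.2, 124. ]), array([ 424.6, -329.1,  124. ])]
(array([ 600.5, -156.6,  127.1]), np.float64(1.2378755832742236)) (array([ 589.2, -275.1,  146.5]), np.float64(2.4164391879786247))
[-0.416, 1.613, 81.804, 0.0, 0.0, 0.0]
```

To row units: 81 mm / 500 = 0.162, 76 mm / 500 = 0.152.

Request:
move_tool --moves '[[[-0.002, 0.006, 0.06], [0, 0, 0]], [[-0.002, 0.006, 0.12], [0, 0, 0]], [[-0.002, 0.006, 0.152], [0, 0, 0]], [[-0.002, 0.006, 0.162], [0, 0, 0]], [[-0.002, 0.006, 0.162], [0, 0, 0]], [[-0.002, 0.006, 0.162], [0, 0, 0]]]' --finger_gap 1.0 --grip_n 40

```text
clock: 7.0
tcp_pos: [595.0, -213.8, 137.8]
orientation: [3.14, 0.001, 1.492]
ft_force: [0.2, -0.6, 0.9]
opening: 0.998
grip_force: 0.0
```

Request:
move_tool --moves '[[[0, 0, 0], [0, 0, 0]], [[0, 0, 0], [0, 0, 0]], [[0, 0, 0], [0, 0, 0]], [[0, 0, 0], [0, 0, 0]], [[0, 0, 0], [0, 0, 0]], [[0, 0, 0], [0, 0, 0]]]' --finger_gap 0.0 --grip_n 30

```text
clock: 7.6
tcp_pos: [594.6, -213.6, 136.5]
orientation: [3.14, 0.0, 1.492]
ft_force: [2.3, 0.1, -0.5]
opening: 0.125
grip_force: 29.4
```

Request:
move_tool --moves '[[[0, 0, 0], [0, 0, 0]], [[0, 0, 0], [0, 0, 0]], [[0, 0, 0], [0, 0, 0]]]' --finger_gap 0.0 --grip_n 90

```text
clock: 7.9
tcp_pos: [594.6, -213.6, 136.7]
orientation: [3.14, 0.0, 1.492]
ft_force: [3.8, -0.2, 2.5]
opening: 0.104
grip_force: 87.9
```

Request:
move_tool --moves '[[[0, -0.0004, -0.0016], [-0.0016, 0, 0]], [[0, -0.0007, -0.0032], [-0.0032, 0, 0]], [[0, -0.001, -0.0048], [-0.0048, 0, 0]], [[0, -0.0014, -0.0064], [-0.0064, 0, 0]], [[0, -0.0018, -0.008], [-0.008, 0, 0]], [[0, -0.0022, -0.0096], [-0.0095, 0, 0]], [[0, -0.0026, -0.0112], [-0.0111, 0, 0]], [[0, -0.003, -0.0128], [-0.0127, 0, 0]], [[0, -0.0034, -0.0144], [-0.0143, 0, 0]], [[0, -0.0038, -0.016], [-0.0159, 0, 0]], [[0, -0.0038, -0.016], [-0.0159, 0, 0]], [[0, -0.0038, -0.016], [-0.0159, 0, 0]]]'

```text
clock: 9.1
tcp_pos: [592.7, -213.5, 144.5]
orientation: [3.09, 0.0, 1.492]
ft_force: [4.5, -0.2, -0.4]
opening: 0.107
grip_force: 89.1
```

To row units: -27.3 mm / 500 = -0.0546, -26 mm / 500 = -0.052, -0.175 rad / 3.1416 = -0.0557.

Request:
move_tool --moves '[[[0, -0.0007, -0.0032], [-0.0032, 0, 0]], [[0, -0.0022, -0.0096], [-0.0095, 0, 0]], [[0, -0.0038, -0.016], [-0.0159, 0, 0]], [[0, -0.0056, -0.0222], [-0.0223, 0, 0]], [[0, -0.0074, -0.0284], [-0.0286, 0, 0]], [[0, -0.0094, -0.0346], [-0.035, 0, 0]], [[0, -0.0116, -0.041], [-0.0414, 0, 0]], [[0, -0.0138, -0.047], [-0.0477, 0, 0]], [[0, -0.016, -0.052], [-0.0532, 0, 0]], [[0, -0.017, -0.0546], [-0.0557, 0, 0]], [[0, -0.017, -0.0546], [-0.0557, 0, 0]], [[0, -0.017, -0.0546], [-0.0557, 0, 0]], [[0, -0.017, -0.0546], [-0.0557, 0, 0]], [[0, -0.017, -0.0546], [-0.0557, 0, 0]]]'

```text
clock: 10.5
tcp_pos: [582.9, -212.7, 171.5]
orientation: [2.915, 0.0, 1.492]
ft_force: [6.1, -0.8, 0.7]
opening: 0.104
grip_force: 89.1
```

```bash
python3 - <<'E'
from h import *
import cv2
print(state()["tcp_pos"])
b=grab_frame("scene");cv2.imwrite("pics/s4.png",cv2.resize((255*(b/255.)**0.5).astype('uint8')[130:350,40:340],None,fx=2.6,fy=2.6))
E
```

```text
[ 582.881187   -212.68390083  171.50048532]
```

View pics/s4.png

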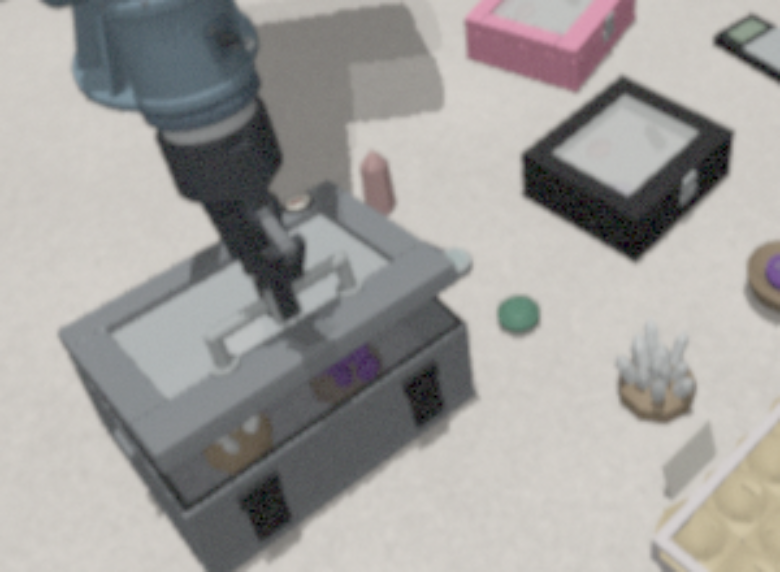

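The lid is held ajar by the handle: the tool has turned 0.225 rad and risen 35 mm, which puts the front edge about 45 mm up. The show case is shut at (630,165), and the stock in view looks undisturbed.

```bash
python3 -c "
from cell import *
print(close_job())"
```

```text
the job is handed in; nothing more can be done
None
```

I snapped the presentation case shut, then broke the dry case's lid free and handed the job in at about 10.6 s, still holding its handle with the front edge about 45 mm up (worked out from the tool's motion); the stock in view looked untouched.

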